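# Set a ratchet hold-down to its hard setting

### The job

On the garage bench a spring hold-down presses its roller on a board. Wind it to its hard setting: turn its T-handle clockwise (seen from above) until its pointer points at the tall pin, with the sprung pawl caught in that tooth of the ratchet wheel, and then let go.

Things in the scene. Friction and masses are not known exactly. Their poses are not given: they have to be found in the camera images.
- dial_grip (a point): T-handle: upright black bar 56 long, 16 wide, 42 mm high, on the steel ratchet wheel's vertical axis. Point: on that axis, 70 mm above the bench; the bar spans 24 mm below to 18 mm above it, and all else of the hold-down is lower. z up; x along the bar to the flat white pointer (tip 58 mm from the axis, 26 mm lower), turning with the knob. Base plate 190 x 190 x 12 mm, fixed.
- pin_tall_top (a point): Centre of the top of the tall steel pin, 16 mm thick, 34 mm high (top 46 mm above the bench), fixed on the plate 72 mm from the T-handle's axis. Two short pins, 9 mm thick and 10 mm high, stand on the same circle: the three are 24, 48 and 72 degrees clockwise from where the pointer starts, and which of them is the tall one varies.
- dial (a joint): T-handle's angle, rad: 0 at start, growing clockwise from above. 15 teeth, 0.419 rad (24 deg) apart; at a caught tooth the pointer is in line with a pin. The pawl drops in within 3 deg past a pin. A spring (0.10 N m, +0.05 per rad) turns the knob back onto the last caught tooth: turn 5 to 15 deg past the pin and let go. It cannot come back from a further tooth.
- pawl (a joint): Angle of the small sprung brass pawl on the robot's side of the ratchet wheel, rad: about 0 when seated at a tooth's root, about 0.18 on a tooth's crest. It needs no handling.

How it is judged:
At the end, for the whole second after the job is handed in: The pointer points at the tall pin (the pin's centre within 12.5 mm, about 10 degrees, of the pointer's line), the pawl is seated (below 0.08 rad) and the T-handle is at rest (x of pin_tall_top in the frame of dial_grip above 0.05 m and y of pin_tall_top in the frame of dial_grip between -0.0125 and 0.0125 m and value of joint pawl below 0.08 rad and velocity of joint dial between -0.05 and 0.05 rad/s); the robot touches nothing.
It also fails if it takes over 32 s, if anything falls off the work surface, if the arm or the gripper's body presses on something with over 40 N, if the wrist force passes 120 N, or if a joint passes its speed limit or range.

### The arm

A 7-joint arm with a two-finger parallel gripper is mounted at the origin on the work surface. World frame = base frame: x ahead of the robot, y to its left, z up, the work surface at z = 0. Lengths are in m, angles in rad, forces in N, time in s.
With the tool pointing down it reaches from about 0.4 to 0.9 m from the base axis. Payload 5.6 kg.
Tool frame: the origin (TCP) lies midway between the tips of the shut fingers; the grasp point (between the pads) lies 19 mm behind it; y points along the fingers, z is the direction in which the jaws open and shut, and the axes are right-handed (so a half turn about y gives the same grasp; the last joint's range is limited). The gripper opens to 92 mm and grips with 3 to 60 N. Pads are 20 mm wide; open, the fingers measure 128 mm over their backs; the gripper's body (75 mm by 189 mm) begins 69 mm behind the grasp point.
Start: joints at [1.168, 0.468, -0.012, 1.603, 0.006, 1.071, -0.056], TCP at [0.229, -0.608, 0.215] pointing down, gripper open.
Joint ranges: [-2.53, 2.53], [-0.31, 2.02], [-1.57, 1.55], [0.28, 2.44], [-1.29, 4.43], [0.15, 1.84], [-2.92, 2.92]. Speed limits (rad/s): [2.57, 2.57, 3.14, 3.14, 3.14, 3.14, 3.14].

### API

Orientations are given as a 3x3 rotation matrix whose columns are the frame's x, y, z axes.
In Python, from station import env, effector, solver, viewer, workorder, search_frame, tip_of gives the robot as it stands. Calls block until the motion is done:
- env.reach(position, orientation): joint-space move of the TCP to a pose.
- env.movel(position, frame=None, rate=0.15): straight line of the TCP; frame=None keeps the orientation; rate is the mean speed in m/s.
- env.goto_joints(angles): joint-space move.
- effector.release() and effector.grasp(squeeze=None): open the fingers fully, or close them until they stop; squeeze is the grip in N (None keeps the last).
- env.pause(seconds).
- solver.inverse_kinematics(position, orientation): joint angles nearest the present ones, or None.
- env.sense(): the state.
- viewer.read_camera(name): name is "scene" or "top"; returns (picture, depth): 384x512x3 uint8, red, green, blue; 384x512 float32, m along the optical axis (not along the pixel's ray), 0 where there is no reading.
- viewer.camera_info(name): a dict with "intrinsics" (3x3 intrinsics, pixels), "eye" and "rotation" of the camera in the world. Camera axes: x right, y up, looking along -z (the intrinsics and any distortion apply to the point x, -y, -z); pixel columns grow to the right and rows downward; lengths in m; the calibration is good to about 2 mm. A picture is of the moment at which its call begins. camera_info takes no time and is no camera call.
A pose or a line that the arm cannot do raises env.PlanningError and nothing moves.
- workorder.finish_job(): hands the job in, once; it reports no verdict.
Trained networks look in the newest picture that a camera, given by its name, has taken for a name from the list of things; names that differ only in an ending like _2 or _b are one class to them, and where a whole thing is asked for, a point or a joint stands for the part that bears it (a point fixed in the world has none). Each returns a list of dicts, best first, with "score" (0 to 1); they miss things now and then, are a little off and sometimes report something else, mostly with a low value. They report only what shows in the picture. A call takes as long as a camera call.
- search_frame(camera, name): "at" ([x, y, z] in m, in world coordinates, good to about 4 mm: the middle of the surface that is visible of it).
- tip_of(camera, name): "at" ([x, y, z] in m, in world coordinates, good to about 4 mm: a listed point, or the origin of a listed thing).
The state is a dict: "t": time; "joint_positions": joint angles; "joint_velocities": joint speeds; "tau": joint torques, N m; "ee_pos": TCP position; "tcp_rot": TCP orientation; "wrist_force": force on the tool from outside, world axes, zero at the start; "moment": the same for the moment, N m; "gripper_width": finger opening in m.
Only numpy, scipy, OpenCV 4.12 (cv2) and the standard library are available. Lean on these libraries where they do the work, as an engineer would, in place of code of your own. Each camera call takes 0.05 s, during which the arm holds its last target. There are 200 camera calls.

## Working session

There is one attempt and no reset: what is moved stays moved. The work goes in short steps, each a Python script; the robot and the scene stay as the last script left them, time stands still between calls to the robot, and variables do not carry over. Pictures are saved under pics/ and viewed, about 8 in all and at most 12, crops included, and the job is handed in when it is done.

```bash
ls; mkdir -p pics; python3 - <<'E'
from station import *
import cv2,numpy as np
for c in("scene","top"):
    p,d=viewer.read_camera(c); cv2.imwrite(f"pics/{c}0.png",cv2.cvtColor(p,cv2.COLOR_RGB2BGR)); np.save(f"pics/{c}d0.npy",d)
    i=viewer.camera_info(c); print(c,i)
    for n in("dial_grip","pin_tall_top"):
        print(n,[(np.round(r["at"],4),round(r["score"],2)) for r in tip_of(c,n)[:4]])
    print("search",[(np.round(r["at"],4),round(r["score"],2)) for r in search_frame(c,"dial_grip")[:4]])
s=env.sense();print(s["t"],s["tcp_rot"].round(3) if hasattr(s["tcp_rot"],"round") else s["tcp_rot"])
E
```

```text
pics
scene {'intrinsics': array([[452.70828547,   0.        , 256.21441274],
       [  0.        , 452.70828547, 193.87345531],
       [  0.        ,   0.        ,   1.        ]]), 'eye': array([ 1.01912861, -0.07467463,  0.51801029]), 'rotation': array([[ 0.23537833, -0.65337294,  0.71951431],
       [ 0.9718937 ,  0.16161224, -0.17118444],
       [-0.00443504,  0.73958454,  0.67304907]])}
dial_grip [(array([0.4964, 0.0807, 0.0735]), 0.68)]
pin_tall_top [(array([0.571 , 0.0727, 0.046 ]), 0.68)]
search [(array([0.5106, 0.0757, 0.05  ]), 0.58)]
top {'intrinsics': array([[499.08154784,   0.        , 255.06685074],
       [  0.        , 499.08154784, 197.42955308],
       [  0.        ,   0.        ,   1.        ]]), 'eye': array([0.50560607, 0.05766999, 0.7325507 ]), 'rotation': array([[ 6.78712910e-04,  9.96397682e-01, -8.48009358e-02],
       [-9.99845312e-01, -8.14239764e-04, -1.75695530e-02],
       [-1.75753102e-02,  8.47997428e-02,  9.96242999e-01]])}
dial_grip [(array([0.5011, 0.0813, 0.0714]), 0.58)]
pin_tall_top [(array([0.5719, 0.0784, 0.048 ]), 0.51), (array([0.5002, 0.0808, 0.069 ]), 0.48)]
search [(array([0.4987, 0.0825, 0.0361]), 0.73)]
0.4 [[-0.936 -0.     0.352]
 [-0.352  0.    -0.936]
 [ 0.    -1.    -0.   ]]
```

```bash
python3 - <<'E'
import cv2,numpy as np
p=cv2.imread("pics/top0.png");q=cv2.imread("pics/scene0.png")
a=cv2.resize(p[80:300,130:380],None,fx=3,fy=2.7);
a=cv2.resize(p[85:285,150:350],(600,600));cv2.imwrite("pics/topc.png",a);cv2.imwrite("pics/scene1.png",cv2.resize(q,(800,600)))
E
```

```text
(no output)
```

View pics/topc.png

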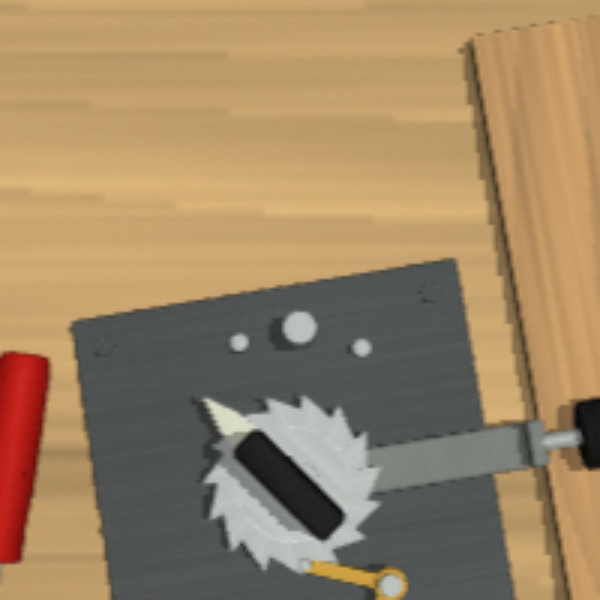

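View pics/scene1.png

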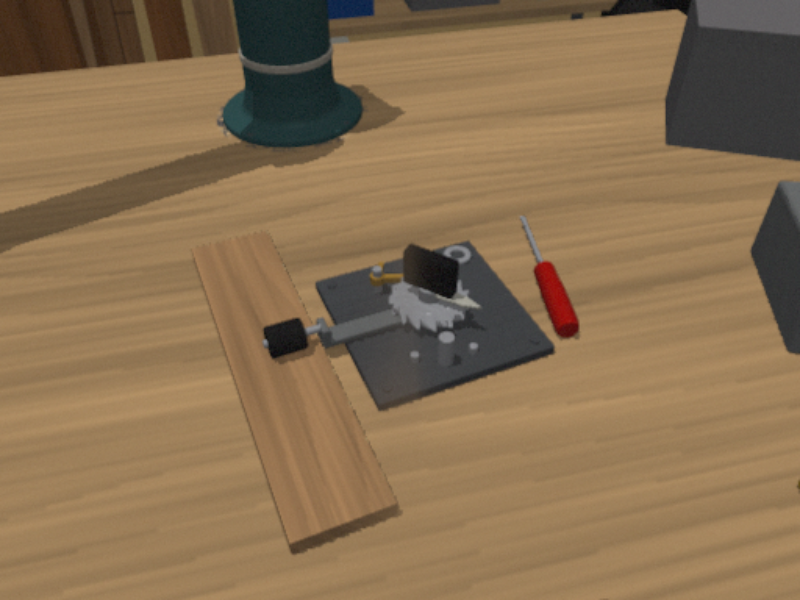

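The second pin, 48° from the start, is the tall one. In the top crop it is at about (299,327), the short pins are at (239,342) and (362,347), the pointer tip is at (205,398), and the bar centre is near (290,484). Next I'll refine the geometry and check IK.

```bash
cat > h.py <<'E'
from station import *
import numpy as np,cv2
def ray(c,u,v,z):
    i=viewer.camera_info(c);K=i["intrinsics"];d=np.array([(u-K[0,2])/K[0,0],-(v-K[1,2])/K[1,1],-1])
    w=i["rotation"]@d;return (i["eye"]+w*(z-i["eye"][2])/w[2])[:2]
def bar(png,z=.088):
    p=cv2.imread(png);m=(p.max(2)<45).astype(np.uint8);m[:,280:]=0;m[:, :200]=0;m[:205]=0;m[290:]=0
    n,l,s,_=cv2.connectedComponentsWithStats(m);k=1+s[1:,4].argmax()
    c,_=cv2.findContours((l==k).astype(np.uint8),0,1)[0:2];c=max(c,key=cv2.contourArea)
    w=np.array([ray("top",u,v,z) for u,v in c[:,0]],np.float32)*1000
    return cv2.minAreaRect(w)
def R(a):return np.array([[np.cos(a),0,-np.sin(a)],[np.sin(a),0,np.cos(a)],[0,-1,0]])
E
python3 - <<'E'
from h import *
print("bar",bar("pics/top0.png"))
P=[ray("top",150+u/3,85+v/3,z) for u,v,z in((239,342,.022),(299,327,.046),(362,347,.022))]
from scipy.optimize import least_squares
f=lambda q:np.concatenate([P[k]-q[:2]-.072*np.array([np.cos(q[2]-k*.4189),np.sin(q[2]-k*.4189)]) for k in range(3)])
r=least_squares(f,[.5,.08,.4]);print("axis",r.x,"pointer deg",np.degrees(r.x[2])+24,r.fun.round(4))
t=ray("top",150+205/3,85+398/3,.044);d=t-r.x[:2];print("tip",np.hypot(*d),np.degrees(np.arctan2(d[1],d[0])))
a=r.x[2]+.4189
for o in(0,np.pi):
    for k in(0,57):
        print(o,k,[None if (x:=solver.inverse_kinematics([*r.x[:2],z],R(a+o-np.radians(k)))) is None else np.round(x,3) for z in(.056,.13)])
E
```

```text
bar ((497.8271484375, 80.7187728881836), (52.71495056152344, 14.549263954162598), 45.188636779785156)
axis [0.49690859 0.08000144 0.37807868] pointer deg 45.66231287877485 [ 0.     -0.0001 -0.      0.0002 -0.     -0.0001]
tip 0.056465532046941304 45.917269278490686
0 0 [array([ 0.71 ,  1.01 , -1.332,  2.016,  1.125,  1.149,  1.228]), array([ 0.729,  0.797, -1.321,  1.976,  0.881,  1.117,  1.388])]
0 57 [array([ 0.34 ,  0.582, -0.704,  2.034,  0.566,  0.725,  0.652]), array([ 0.51 ,  0.521, -0.92 ,  1.986,  0.533,  0.894,  0.679])]
3.141592653589793 0 [array([ 0.261,  0.548, -0.6  ,  2.039,  0.478,  0.694, -1.421]), array([ 0.349,  0.44 , -0.7  ,  1.995,  0.378,  0.838, -1.336])]
3.141592653589793 57 [array([ 0.105,  0.501, -0.403,  2.049,  0.316,  0.651, -2.277]), array([ 0.237,  0.403, -0.558,  2.001,  0.289,  0.815, -2.254])]
```

```bash
python3 - <<'E'
from h import *
a=np.radians(45.6)+np.pi; xy=[.4973,.0803]
env.reach([*xy,.17],R(a)); env.movel([*xy,.058],rate=.08)
s=env.sense();print(s["t"],s["ee_pos"],s["wrist_force"],np.round(s["joint_positions"],3))
effector.grasp(25); s=env.sense();print(s["t"],s["gripper_width"],s["wrist_force"],s["moment"])
q=np.array(s["joint_positions"]);q0=q.copy()
for k in(1,2,3,4):
    q=q0.copy();q[6]-=np.radians(57)*k/4;env.goto_joints(q);s=env.sense()
    print(round(s["t"],2),np.round(s["ee_pos"],4),s["gripper_width"],np.round(s["wrist_force"],1),np.round(s["moment"],2))
x=np.array(s["tcp_rot"])[:,0];print("pointer deg",np.degrees(np.arctan2(-x[1],-x[0])))
E
```

```text
4.5667 [0.49770142 0.08036424 0.0584585 ] [-0.19909244 -0.02399062  0.73873456] [ 0.27   0.548 -0.613  2.036  0.483  0.701 -1.426]
5.7 0.01597460029974029 [ 0.42085972 -0.30800468  0.08459671] [-0.09597678 -0.15171366 -0.05795507]
6.05 [0.4973 0.0803 0.058 ] 0.01551776829259518 [-0.7 -0.4  1.4] [0.14 0.11 0.12]
6.4 [0.4972 0.0806 0.058 ] 0.016128290224740428 [-1.3  0.6  1.2] [0.32 0.29 0.08]
6.75 [0.4971 0.0808 0.058 ] 0.015837028680452735 [-0.8  3.5  0.4] [0.71 0.38 0.19]
7.1 [0.4972 0.081  0.058 ] 0.015990812052068176 [-1.7  4.5 -0.4] [1.13 0.5  0.16]
pointer deg -11.008666151624984
```

```bash
python3 - <<'E'
from h import *
env.pause(.3);effector.release();env.pause(.3)
s=env.sense();p=np.array(s["ee_pos"]);env.movel([p[0],p[1],.17],rate=.12)
env.reach([.42,-.25,.25],np.array(s["tcp_rot"]))
p,d=viewer.read_camera("top");cv2.imwrite("pics/top2.png",cv2.cvtColor(p,cv2.COLOR_RGB2BGR))
cv2.imwrite("pics/top2c.png",cv2.resize(cv2.cvtColor(p,cv2.COLOR_RGB2BGR)[85:285,150:350],(600,600)))
print(env.sense()["t"],bar("pics/top2.png"))
E
```

```text
11.325 ((497.70697021484375, 80.48684692382812), (15.075267791748047, 53.940834045410156), 87.56639099121094)
```

View pics/top2c.png

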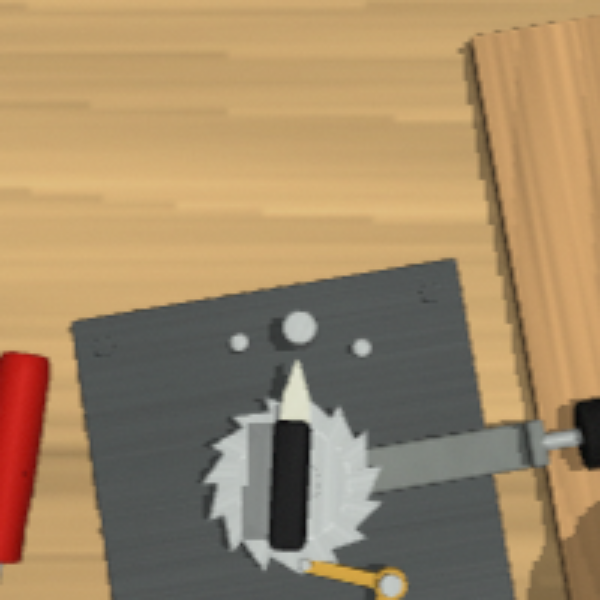

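The pointer tip at (296,360) is in line with the tall pin at (299,327). The bar is at −2.4°, as expected, and the pawl sits in a tooth at (305,566), just as it did at the start. The arm is clear.

```bash
python3 - <<'E'
from station import *
workorder.finish_job();print(env.sense()["t"])
E
```

```text
the job is handed in; nothing more can be done
the job is handed in; nothing more can be done
```

The hold-down is wound to its hard setting, and I handed the job in at about 11 s of the 32 s allowed. The tall pin turned out to be the second one, 48° clockwise from the start. I gripped the T-handle, turned it 57° clockwise (about 8.6° past the pin), let go and moved the arm clear.

In the last top picture the bar sits at −2.4°, exactly the angle computed for the tall pin, and the pointer is in line with that pin. The pawl looks seated in a tooth, in the same place as at the start.

Wrist forces printed during the grip and turn stayed under 6 N. None of the checks failed or disagreed. I had no direct reading of the pawl angle or the handle's speed, so seating and rest are judged from that one picture and from the handle having come back to the tooth.

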